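# Stand the fallen counter signs back up

### The arm

A 6-joint arm with a two-finger parallel gripper is mounted at the origin on the work surface. World frame = base frame: x ahead of the robot, y to its left, z up, the work surface at z = 0. Lengths are in m, angles in rad, forces in N, time in s.
With the tool pointing down it reaches from about 0.35 to 0.975 m from the base axis. Payload 4.9 kg.
Tool frame: the origin (TCP) lies midway between the tips of the shut fingers; the grasp point (between the pads) lies 19 mm behind it; z points along the fingers, y is the line along which they close (so a half turn about z gives the same grasp; the last joint's range is limited). The gripper opens to 85 mm and grips with 20 to 120 N. Pads are 22 mm wide; open, the fingers measure 114 mm over their backs; the gripper's body (76 mm by 85 mm) begins 54 mm behind the grasp point. The pads swing forward as they close: fully open they stand 13 mm farther back than shut.
Start: joints at [-1.361, 0.053, 1.613, -0, 1.476, -0.119], TCP at [0.202, -0.592, 0.231] pointing down, gripper open.
Joint ranges: [-3.01, 3.01], [-1.01, 2.22], [0.06, 2.58], [-1.02, 4.17], [0.09, 2.62], [-3.14, 3.14]. Speed limits (rad/s): [2.57, 2.57, 3.14, 3.14, 3.14, 3.14].

### API

Orientations are given as a unit quaternion [w, x, y, z].
In Python, from plant import * gives the robot as it stands.
- The arm moves only by the tool jog_arm, never from a script. Its argument "targets" is a list of rows, each a list of 3 entries, a list of its own where there are three numbers: the shift along the tool's x, y, z in units of 25 mm (1.0 is 25 mm), then the turn, a rotation vector about the tool's x, y, z in units of 8 degrees (1.0 is 8 degrees), then the opening in per cent of the stroke, from 0 (shut) to 100 (fully open). A call has 1 to 8 rows; each row is the pose to reach, as a shift and turn from the pose commanded when the call began, along the tool's axes at that moment; what a row does not reach only later rows make up. A row lasts 1/8 s, in which the tool goes at most 62.5 mm and 10.7 degrees, less where a joint would pass 70% of its speed; a pose out of reach is approached as far as the arm can. A call with a gripper value outside its range is refused whole. The fingers move at their own pace and stop on an object; the grip force is fixed at half the most. Time passes only in rows, so rows that repeat a pose let the fingers close. It gives the time, the measured TCP pose, the force, the opening and the grip force at its end, in the units of the state.
- state(): the state, without advancing time (a new reading comes with each control period).
- grab_frame(name): name is "scene" or "top" or "wrist"; returns (picture, depth): 400x640x3 uint8, red, green, blue; 400x640 float32, m along the optical axis (not along the pixel's ray), 0 where there is no reading.
- camera_params(name): a dict with "fovy" (degrees; the focal length in pixels is half the picture's height over the tangent of half this angle, whatever the lens; pixels are square), "cx", "cy" (the principal point, pixels), "rvec" (rotation vector, rad) and "tvec" (3), from world to camera coordinates, as OpenCV has them; the wrist camera has in their place "hand_eye" (4x4, takes a point from camera to tool coordinates, whose origin is the TCP and whose axes are the flange's). Camera axes: x right, y down, z forward; pixel columns grow to the right and rows downward; lengths in m; the calibration is good to about 2 mm. A picture is of the moment at which its call begins: read the wrist's pose just before it. camera_params takes no time and is no camera call.
- job_done(): hands the job in; it is judged then, once.
The state is a dict: "time": time; "joint_pos": joint angles; "joint_vel": joint speeds; "joint_efforts": joint torques, N m; "tool_pos": TCP position; "tool_rot": TCP orientation; "contact_force": force on the tool from outside, world axes, zero at the start; "ft_torque": the same for the moment, N m; "gripper_width": opening from 0.0 (shut) to 1.0 (fully open); "grasp_force": force on a finger pad.
Only numpy, scipy, OpenCV 4.12 (cv2) and the standard library are available. Lean on these libraries where they do the work, as an engineer would, in place of code of your own. Each camera call takes 0.05 s, during which the arm holds its last target. There are 200 camera calls.

### The job

Two of the three picture sign holders on the shop counter have been knocked flat on their backs, with their foot plates sticking up. Gently push each fallen one over with the fingertips, so that it stands upright on its foot again about where it was lying, without pinching or lifting it. Leave the sign that still stands, the spray cans and the cup as they are.

Things in the scene. Friction and masses are not known exactly. Their poses are not given: they have to be found in the camera images.
- sign_tall: Fallen loose L-shaped sign holder: picture panel 100 mm wide, 180 tall, 6 thick, square to an equally wide dark foot, 90 long (outside), 8 thick. About 400 g +-30%, 3/4 of it in the foot. Origin: mid outer heel edge (panel back meets foot sole). x: heel to panel top; y: width; z: heel to foot's free edge. Lies x along world +x +-35 deg, z up; standing, x is up. Left or right half.
- sign_tall_toe (a point): Middle of the tall sign holder's foot free edge (mid-thickness, 90 mm from the heel); 90 mm up as it lies. Push the foot high on its inner side (where the panel is), away from the panel: 1 to 4 N rolls it about the heel edge, and past about 40 degrees it drops onto its foot by itself, the foot then flat on the counter in front of the picture.
- sign_short: Fallen loose L-shaped sign holder: picture panel 80 mm wide, 130 tall, 6 thick, square to an equally wide dark foot, 75 long (outside), 8 thick. About 250 g +-30%, 3/4 of it in the foot. Origin: mid outer heel edge (panel back meets foot sole). x: heel to panel top; y: width; z: heel to foot's free edge. Lies x level any way round, z up; standing, x is up. The other half.
- sign_short_toe (a point): Middle of the short sign holder's foot free edge (mid-thickness, 75 mm from the heel); 75 mm up as it lies. Push the foot high on its inner side (where the panel is), away from the panel: 1 to 4 N rolls it about the heel edge, and past about 40 degrees it drops onto its foot by itself, the foot then flat on the counter in front of the picture.
- sign_standing: A third loose sign holder of the same make (panel 70 mm wide and 130 mm tall, foot 75 mm) that stands upright between the two fallen ones: leave it alone. Origin at the rear heel edge on the counter; own x points up, own z along the foot towards the robot (as it stands).
- can_centre: Loose upright spray can, 52 mm diameter, 160 mm tall, behind the standing sign: leave it alone. Origin at the centre of its underside, z up.
- can_left: Loose upright spray can, 52 mm diameter, 160 mm tall, at the left (+y) side: leave it alone. Origin at the centre of its underside, z up.
- party_cup: Loose plastic cup standing upright, 76 mm across the rim, 90 mm tall, at the right (-y) side: leave it alone. Origin at the centre of its underside, z up.
Not all that is in view belongs to the job. What is shaped like the sign_tall but blue or pink is not meant.

How it is judged:
By the outcome, as a careful person would: the job done as asked, in the order asked, and still so for the second after the job is handed in, with the robot touching nothing.
It also fails if it takes over 54 s, if anything falls off the work surface, if the arm or the gripper's body presses on something with over 40 N, if the wrist force passes 120 N, or if a joint passes its speed limit or range.

## Working session

There is one attempt and no reset: what is moved stays moved. The work goes in short steps, Python scripts to look and compute and a tool call to move; the robot and the scene stay as the last step left them, time stands still between calls to the robot, and variables do not carry over. Pictures are saved under pics/ and viewed, at most 10 in all, crops included, and the job is handed in when it is done.

Besides the shell and the picture viewer there is one more tool, called after ">>>" as name(argument=value, ...) on one line, values as JSON. jog_arm: Moves the arm, as the interface text tells. Its arguments: {"type":"object","properties":{"targets":{"type":"array"}},"required":["targets"]}

```bash
mkdir -p pics; cat > h.py <<'E'
from plant import *
import numpy as np, cv2
from scipy.spatial.transform import Rotation as R
def cloud(name):
    s=state(); p=camera_params(name); im,d=grab_frame(name)
    f=200/np.tan(np.radians(p["fovy"])/2)
    v,u=np.mgrid[0:400,0:640]
    c=np.dstack([(u-p["cx"])/f*d,(v-p["cy"])/f*d,d])
    if "rvec" in p:
        M=cv2.Rodrigues(np.array(p["rvec"],float))[0]; w=(c-np.array(p["tvec"]).ravel())@M
    else:
        H=np.array(p["hand_eye"]); q=s["tool_rot"]
        w=(c@H[:3,:3].T+H[:3,3])@R.from_quat([q[1],q[2],q[3],q[0]]).as_matrix().T+np.array(s["tool_pos"])
    w[d==0]=np.nan
    return im,d,w
def save(n,im): cv2.imwrite("pics/"+n+".png",im[:,:,::-1])
E
python3 - <<'E'
from h import *
for n in("scene","top"):
    im,d,w=cloud(n); save(n,im); np.savez("/tmp/"+n,im=im,d=d,w=w); print(n,camera_params(n),(d==0).mean())
print(state())
E
```

```text
scene {'fovy': 43.890535019701204, 'cx': 319.4951046804585, 'cy': 204.66691976870655, 'rvec': array([ 1.22763141,  2.53576929, -0.73773534]), 'tvec': array([ 0.28724882, -0.27779075,  2.21506672])} 0.0038828125
top {'fovy': 55.41089854511751, 'cx': 312.40906828304594, 'cy': 198.46633493965612, 'rvec': array([ 2.14800152, -2.15953986,  0.17563164]), 'tvec': array([0.03005556, 0.49559903, 1.39292466])} 0.0038984375
{'time': 0.1, 'joint_pos': array([-1.36100140e+00,  5.33049789e-02,  1.61417010e+00, -1.78517829e-06,
        1.47600433e+00, -1.18979909e-01]), 'joint_vel': array([-0.00150722, -0.00149523, -0.00303935, -0.00055907, -0.0026542 ,
       -0.00040405]), 'joint_efforts': array([ 6.84996630e-04, -3.94904995e+01, -3.71363389e+01, -9.47134458e-05,
        3.89938185e-03,  6.81467171e-06]), 'tool_pos': array([ 0.20169447, -0.5909581 ,  0.23016918]), 'tool_rot': array([-9.42365592e-04,  9.86518335e-01,  1.63648051e-01, -4.37093272e-05]), 'contact_force': array([0.18924976, 0.26333776, 0.01630269]), 'ft_torque': array([ 0.01278812, -0.00107716,  0.02167082]), 'grasp_force': 0.0, 'gripper_width': 1.0024460977487755}
```

View pics/scene.png

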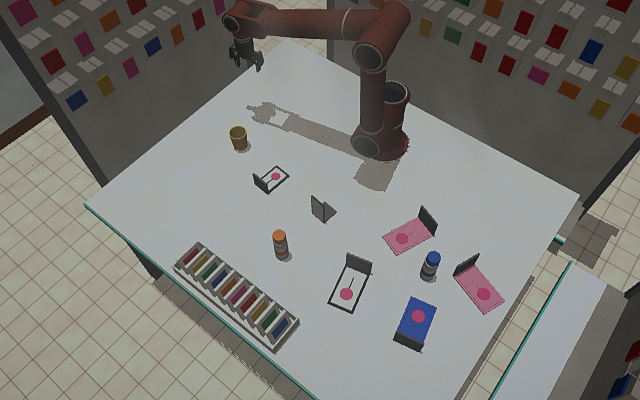

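View pics/top.png

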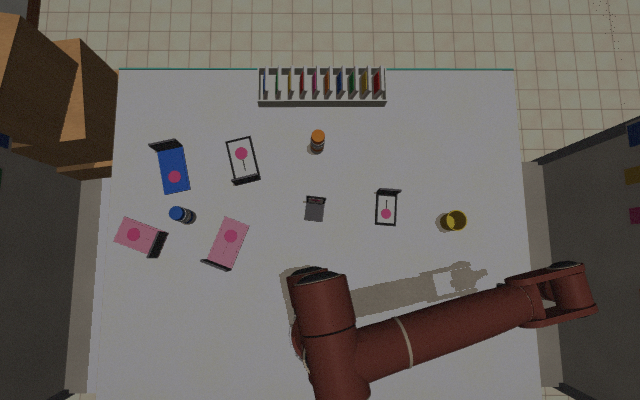

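The top view shows the white tall sign's panel at about (243,160), with its foot on the robot side at (245,181). The white short sign's panel is at (386,208), with its foot on the far side at (388,191). The standing sign is at (315,208). The pink and blue signs are decoys.

```bash
python3 - <<'E'
from h import *
T={n:np.load("/tmp/%s.npz"%n) for n in("top","scene")}
w=T["top"]["w"]
print("table z",np.nanmedian(w[280:300,150:250,2]))
for nm,(u,v) in dict(tall=(243,160),short=(386,212),stand=(315,208),canC=(318,134),cup=(454,216),canL=(180,213),pink=(230,240),blue=(174,175)).items(): print(nm,np.round(w[v,u],3))
for nm,(u0,u1,v0,v1),L,H in(("tall",(218,268,130,192),.18,.09),("short",(368,408,183,232),.13,.075)):
    c=w[v0:v1,u0:u1].reshape(-1,3); z=c[:,2]
    im=T["top"]["im"][v0:v1,u0:u1].reshape(-1,3).astype(int)
    C=c[(z>.003)&(z<.012)]; 
    r=cv2.minAreaRect(C[:,:2].astype(np.float32)); print(nm,"panel",r,np.round(cv2.boxPoints(r),3).tolist())
    for n in T:
        W=T[n]["w"].reshape(-1,3); ctr=np.nanmean(C[:,:2],0)
        F=W[(np.hypot(*(W[:,:2]-ctr).T)<.13)&(W[:,2]>.03)&(W[:,2]<H+.01)]
        for lo in (.03,H-.02,H-.008):
            G=F[F[:,2]>lo]
            if len(G)>3:
                r=cv2.minAreaRect(G[:,:2].astype(np.float32)); print(n,lo,len(G),np.round(G.mean(0),3),np.round(r[0],3),np.round(r[1],3),np.round(cv2.boxPoints(r),3).tolist(),G[:,2].max())
E
```

```text
table z 0.001250755141382037
tall [0.652 0.295 0.007]
short [ 0.446 -0.254  0.008]
stand [0.463 0.017 0.008]
canC [0.707 0.008 0.159]
cup [ 0.429 -0.509  0.022]
canL [0.43  0.478 0.161]
pink [0.344 0.337 0.011]
blue [0.592 0.556 0.013]
tall panel ((0.651698112487793, 0.2979668378829956), (0.245008185505867, 0.19189892709255219), 0.5608123540878296) [[0.527999997138977, 0.3930000066757202], [0.5299999713897705, 0.20100000500679016], [0.7749999761581421, 0.2029999941587448], [0.7730000019073486, 0.39500001072883606]]
top 0.03 164 [0.566 0.275 0.072] [0.568 0.275] [0.01 0.1 ] [[0.5509999990463257, 0.3230000138282776], [0.5759999752044678, 0.22599999606609344], [0.5849999785423279, 0.2280000001192093], [0.5600000023841858, 0.32499998807907104]] 0.09745800108293864
top 0.06999999999999999 94 [0.567 0.275 0.087] [0.568 0.276] [0.01 0.1 ] [[0.5509999990463257, 0.3230000138282776], [0.5759999752044678, 0.22599999606609344], [0.5849999785423279, 0.2280000001192093], [0.5600000023841858, 0.32499998807907104]] 0.09745800108293864
top 0.08199999999999999 76 [0.568 0.275 0.09 ] [0.569 0.276] [0.0
[... 2168 characters left out ...]
42779541], [0.5260000228881836, -0.3070000112056732], [0.5329999923706055, -0.2199999988079071], [0.5199999809265137, -0.21899999678134918]] 0.08103914723518371
scene 0.05499999999999999 66 [ 0.524 -0.262  0.07 ] [ 0.523 -0.265] [0.085 0.012] [[0.5130000114440918, -0.3059999942779541], [0.5249999761581421, -0.3070000112056732], [0.5320000052452087, -0.22300000488758087], [0.5199999809265137, -0.22200000286102295]] 0.08103914723518371
scene 0.067 46 [ 0.524 -0.263  0.075] [ 0.523 -0.265] [0.085 0.012] [[0.5130000114440918, -0.3059999942779541], [0.5249999761581421, -0.3070000112056732], [0.5320000052452087, -0.22300000488758087], [0.5199999809265137, -0.22200000286102295]] 0.08103914723518371
```

```bash
cat >> h.py <<'E'
def cur():
    s=state(); q=s["tool_rot"]; return np.array(s["tool_pos"]),R.from_quat([q[1],q[2],q[3],q[0]])
def rot(yaw,tilt): # tool x along yaw (deg), pointing down, then turned by tilt about tool y
    return R.from_euler('z',yaw,degrees=True)*R.from_euler('x',180,degrees=True)*R.from_euler('y',tilt,degrees=True)
def row(p,r,start=None):
    p0,r0=start or cur()
    return np.round(r0.inv().apply(np.array(p)-p0)/.025,2).tolist(),np.round(np.degrees((r0.inv()*r).as_rotvec())/8,2).tolist()
E
python3 - <<'E'
from h import *
n=np.array([.998,-.06,0]); toe=np.array([.5225,-.26,0])
r=rot(-3.4,-25)
pre=toe-.043*n+[0,0,.15]
print(row(pre,r)); s=(pre,r); print(row(pre-[0,0,.092],r,s)); s=(pre-[0,0,.092],r)
for k in range(1,17): print(k,row(s[0]+n*.007*k-np.array([0,0,.0006*k]),r,s)[0])
E
```

```text
([14.83, -9.03, 3.23], [0.59, -3.08, 2.74])
([1.56, -0.0, 3.34], [0.0, 0.0, 0.0])
1 [0.26, 0.0, -0.1]
2 [0.53, 0.0, -0.19]
3 [0.79, 0.0, -0.29]
4 [1.06, 0.0, -0.39]
5 [1.32, 0.0, -0.48]
6 [1.58, 0.0, -0.58]
7 [1.85, 0.0, -0.68]
8 [2.11, 0.0, -0.77]
9 [2.37, 0.0, -0.87]
10 [2.64, 0.0, -0.97]
11 [2.9, 0.0, -1.06]
12 [3.17, 0.0, -1.16]
13 [3.43, 0.0, -1.26]
14 [3.69, 0.0, -1.35]
15 [3.96, 0.0, -1.45]
16 [4.22, 0.0, -1.54]
```

>>> jog_arm(targets=[[[14.83, -9.03, 3.2], [0.59, -3.08, 2.74], 0], [[14.83, -9.03, 3.2], [0.59, -3.08, 2.74], 0], [[14.83, -9.03, 3.2], [0.59, -3.08, 2.74], 0], [[14.83, -9.03, 3.2], [0.59, -3.08, 2.74], 0], [[14.83, -9.03, 3.2], [0.59, -3.08, 2.74], 0], [[14.83, -9.03, 3.2], [0.59, -3.08, 2.74], 0], [[14.83, -9.03, 3.2], [0.59, -3.08, 2.74], 0], [[14.83, -9.03, 3.2], [0.59, -3.08, 2.74], 0]])

```text
time: 1.1
tool_pos: [0.4809, -0.2549, 0.1496]
tool_rot: [-0.006, 0.976, -0.027, -0.217]
contact_force: [-0.3, 0.4, 0.4]
gripper_width: -0.005
grasp_force: 0.0
```

```bash
python3 - <<'E'
from h import *
im,d,w=cloud("wrist"); save("w1",im)
n=np.array([.998,-.06,0]); toe=np.array([.5225,-.26,0]); r=rot(-3.4,-25)
print(state()["tool_pos"],state()["gripper_width"],row(toe-.043*n+[0,0,.15],r),row(toe-.043*n+[0,0,.058],r))
W=w.reshape(-1,3); G=W[(np.hypot(*(W[:,:2]-toe[:2]).T)<.07)&(W[:,2]>.066)&(W[:,2]<.083)]
if len(G)>5: print(len(G),[np.round(x,3) for x in cv2.minAreaRect(G[:,:2].astype(np.float32))],G.mean(0))
E
```

```text
[ 0.48051295 -0.25597539  0.15006748] 0.0014000767870550248 ([-0.03, 0.06, 0.02], [0.02, 0.0, 0.02]) ([1.53, 0.06, 3.35], [0.02, 0.0, 0.02])
2222 [array([ 0.524, -0.26 ]), array([0.08 , 0.009]), np.float64(85.657)] [ 0.52473985 -0.26043861  0.07225536]
```

View pics/w1.png

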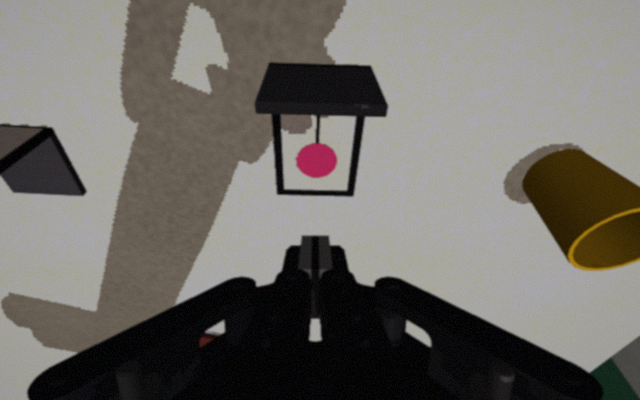

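The foot is at the top of the picture (255–387, 62–115), the panel is below it, and the shut fingers at (315,240) are centred on it. The close look agrees with the first estimate, so I'll descend.

>>> jog_arm(targets=[[[0.8, 0.06, 1.7], [0, 0, 0], 0], [[1.53, 0.06, 3.35], [0, 0, 0], 0], [[1.53, 0.06, 3.35], [0, 0, 0], 0]])

```text
time: 1.52
tool_pos: [0.4755, -0.2591, 0.0557]
tool_rot: [-0.008, 0.975, -0.03, -0.22]
contact_force: [0.3, 0.4, 0.3]
gripper_width: -0.002
grasp_force: 0.0
```

>>> jog_arm(targets=[[[0.26, 0, -0.1], [0, 0, 0], 0], [[0.53, 0, -0.19], [0, 0, 0], 0], [[0.79, 0, -0.29], [0, 0, 0], 0], [[1.06, 0, -0.39], [0, 0, 0], 0], [[1.32, 0, -0.48], [0, 0, 0], 0], [[1.58, 0, -0.58], [0, 0, 0], 0], [[1.85, 0, -0.68], [0, 0, 0], 0], [[2.11, 0, -0.77], [0, 0, 0], 0]])

```text
time: 2.52
tool_pos: [0.5354, -0.2631, 0.0543]
tool_rot: [-0.005, 0.976, -0.029, -0.216]
contact_force: [0.6, -0.2, 0.7]
gripper_width: 0.004
grasp_force: 0.0
```

```bash
python3 - <<'E'
from h import *
im,d,w=cloud("top"); im2,_,_=cloud("scene")
a=cv2.resize(im[150:260,330:480],None,fx=2.7,fy=2.7); b=cv2.resize(im2[120:230,210:360],None,fx=2.7,fy=2.7)
save("t2",np.hstack([a,b])[:,:800])
E
```

```text
(no output)
```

View pics/t2.png

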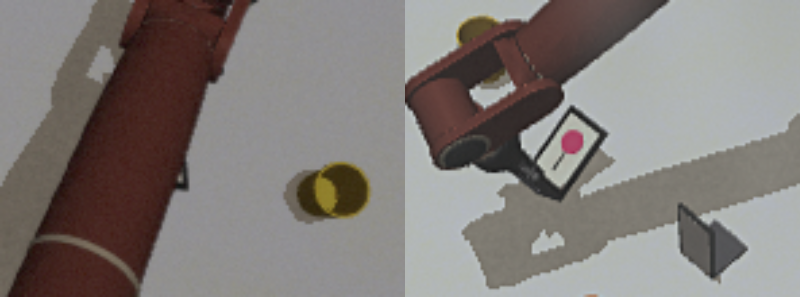

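The scene half shows the panel tipping up in front of the fingers, at about (570,150). I'll keep pushing.

>>> jog_arm(targets=[[[0.26, 0, -0.1], [0, 0, 0], 0], [[0.53, 0, -0.19], [0, 0, 0], 0], [[0.79, 0, -0.29], [0, 0, 0], 0], [[1.06, 0, -0.39], [0, 0, 0], 0], [[1.32, 0, -0.48], [0, 0, 0], 0], [[1.58, 0, -0.58], [0, 0, 0], 0], [[1.85, 0, -0.68], [0, 0, 0], 0], [[1.85, 0, -0.68], [0, 0, 0], 0]])

```text
time: 3.62
tool_pos: [0.5844, -0.2661, 0.0503]
tool_rot: [-0.005, 0.976, -0.029, -0.216]
contact_force: [-0.3, 0.2, 0.9]
gripper_width: -0.001
grasp_force: 0.0
```

```bash
python3 - <<'E'
from h import *
im2,_,_=cloud("scene")
save("t3",cv2.resize(im2[120:230,210:360],None,fx=2.7,fy=2.7))
# tall: plan
m=np.array([.968,.25,0]); toe=np.array([.569,.273,0]); r=rot(14.5,28)
p0,r0=cur(); up=p0+[.06,0,.19]; print(row(up,rot(-3.4,0)))
s=(up,rot(-3.4,0)); pre=toe+.045*m+[0,0,.2]; print("over",row(pre,r,s))
E
```

```text
([-1.03, -0.13, -7.9], [0.02, 3.12, -0.0])
over ([-2.56, -21.9, 1.61], [0.55, 3.47, -2.19])
```

View pics/t3.png

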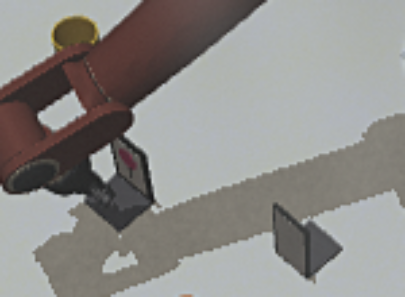

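The short sign is upright with its foot flat, at about (125,190) in the crop. I'll retreat forward and up.

>>> jog_arm(targets=[[[0.6, 0, -1.6], [0, 0, 0], 0], [[0, 0, -4], [0, 0, 0], 0], [[-0.7, 0, -6], [0, 0, 0], 0], [[-1.4, 0, -7.7], [0, 0, 0], 0], [[-1.4, 0, -7.7], [0, 1.5, 0], 0], [[-1.4, 0, -7.7], [0, 3.1, 0], 0], [[-1.4, 0, -7.7], [0, 3.1, 0], 0]])

```text
time: 4.55
tool_pos: [0.6319, -0.2685, 0.2408]
tool_rot: [0.001, 1.0, -0.03, 0.0]
contact_force: [-0.1, -0.2, 0.0]
gripper_width: -0.001
grasp_force: 0.0
```

```bash
python3 - <<'E'
from h import *
m=np.array([.968,.25,0]); toe=np.array([.569,.273,0]); r=rot(14.5,28)
print(cur()[0],row(toe+.045*m+[0,0,.22],r))
E
```

```text
[ 0.63193941 -0.2685253   0.24081314] ([-2.11, -22.03, 0.77], [0.57, 3.47, -2.19])
```

>>> jog_arm(targets=[[[-0.5, -3, 0], [0, 0, 0], 0], [[-1, -6, 0], [0, 0, 0], 0], [[-1.2, -9, 0], [0, 0, 0], 0], [[-1.5, -12, 0], [0, 0, 0], 0], [[-1.8, -15, 0], [0, 0, 0], 0], [[-2.1, -18, 0], [0.2, 1.1, -0.8], 0], [[-2.1, -20, 0.4], [0.4, 2.3, -1.5], 0], [[-2.1, -22, 0.8], [0.57, 3.47, -2.19], 0]])

```text
time: 5.55
tool_pos: [0.6121, 0.2319, 0.2274]
tool_rot: [-0.031, 0.964, 0.12, 0.236]
contact_force: [0.5, 0.8, -1.5]
gripper_width: -0.002
grasp_force: 0.0
```

>>> jog_arm(targets=[[[0, 0, 0], [0, 0, 0], 0], [[0, 0, 0], [0, 0, 0], 0], [[0, 0, 0], [0, 0, 0], 0]])

```text
time: 5.92
tool_pos: [0.6133, 0.2287, 0.2269]
tool_rot: [-0.03, 0.965, 0.117, 0.232]
contact_force: [0.4, 0.2, 0.4]
gripper_width: 0.0
grasp_force: 0.0
```

```bash
python3 - <<'E'
from h import *
im,d,w=cloud("wrist"); save("w4",im)
toe=np.array([.569,.273,0])
W=w.reshape(-1,3); G=W[(np.hypot(*(W[:,:2]-toe[:2]).T)<.07)&(W[:,2]>.08)&(W[:,2]<.1)]
if len(G)>5: print(len(G),[np.round(x,3) for x in cv2.minAreaRect(G[:,:2].astype(np.float32))],G.mean(0))
m=np.array([.968,.25,0]); r=rot(14.5,28); z=np.array([0,0,1])
print(cur()[0],row(toe+.045*m+[0,0,.14],r),row(toe+.045*m+[0,0,.072],r))
s=(toe+.045*m+[0,0,.072],r)
for k in (1,8,16,18): print(k,row(s[0]-m*.0075*k-z*.0006*k,r,s)[0])
E
```

```text
19 [array([0.562, 0.32 ]), array([0.002, 0.007]), np.float64(37.364)] [0.56087688 0.32059377 0.08763609]
[0.61337259 0.22856709 0.22685103] ([-1.14, -2.16, 3.33], [0.01, 0.11, -0.08]) ([-2.38, -2.15, 5.75], [0.01, 0.11, -0.08])
1 [-0.28, -0.0, -0.12]
8 [-2.21, -0.0, -0.96]
16 [-4.42, -0.0, -1.91]
18 [-4.97, -0.0, -2.15]
```

View pics/w4.png

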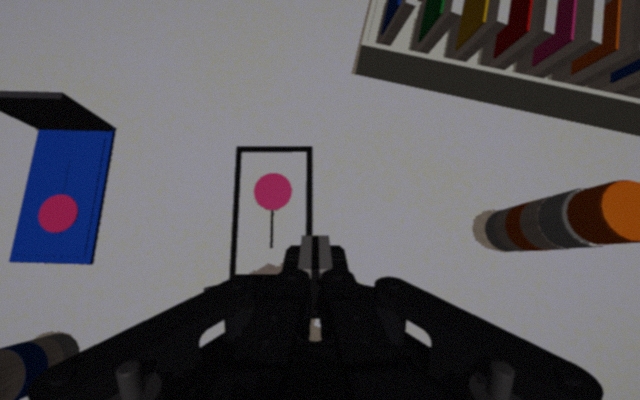

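The tall sign's panel is at (235–312, 148–280), and the fingers are about 5 cm off to its right. The visible foot corner agrees with the estimate. I'll shift sideways, then descend.

>>> jog_arm(targets=[[[0, -2.15, 0], [0, 0.1, -0.1], 0], [[0, -2.15, 0], [0, 0.1, -0.1], 0], [[-0.6, -2.15, 1.6], [0, 0.1, -0.1], 0], [[-1.14, -2.15, 3.3], [0, 0.1, -0.1], 0], [[-1.14, -2.15, 3.3], [0, 0.1, -0.1], 0], [[-1.14, -2.15, 3.3], [0, 0.1, -0.1], 0]])

```text
time: 6.72
tool_pos: [0.6123, 0.2846, 0.1416]
tool_rot: [-0.03, 0.962, 0.124, 0.24]
contact_force: [-0.1, 0.5, 0.9]
gripper_width: -0.0
grasp_force: 0.0
```

```bash
python3 - <<'E'
from h import *
toe=np.array([.569,.273,0])
m=np.array([.968,.25,0]); r=rot(14.5,28)
print(camera_params("wrist")["hand_eye"][:3,3],cur()[0],row(toe+.045*m+[0,0,.072],r))
E
```

```text
[ 0.06756599 -0.00026979 -0.14095013] [0.61226322 0.28462235 0.14158982] ([-1.3, 0.01, 2.46], [0.0, 0.0, 0.03])
```

>>> jog_arm(targets=[[[-0.6, 0, 1.2], [0, 0, 0], 0], [[-1.3, 0, 2.46], [0, 0, 0], 0], [[-1.3, 0, 2.46], [0, 0, 0], 0]])

```text
time: 7.1
tool_pos: [0.6101, 0.2844, 0.0691]
tool_rot: [-0.029, 0.963, 0.125, 0.237]
contact_force: [0.4, -0.0, -0.1]
gripper_width: -0.003
grasp_force: 0.0
```

>>> jog_arm(targets=[[[-0.28, 0, -0.12], [0, 0, 0], 0], [[-0.55, 0, -0.24], [0, 0, 0], 0], [[-0.83, 0, -0.36], [0, 0, 0], 0], [[-1.1, 0, -0.48], [0, 0, 0], 0], [[-1.38, 0, -0.6], [0, 0, 0], 0], [[-1.66, 0, -0.72], [0, 0, 0], 0], [[-1.93, 0, -0.84], [0, 0, 0], 0], [[-2.21, 0, -0.96], [0, 0, 0], 0]])

```text
time: 8.1
tool_pos: [0.552, 0.2695, 0.0649]
tool_rot: [-0.03, 0.963, 0.125, 0.238]
contact_force: [0.4, 0.5, -1.2]
gripper_width: -0.003
grasp_force: 0.2
```

```bash
python3 - <<'E'
from h import *
im2,_,_=cloud("scene")
save("t5",cv2.resize(im2[210:330,280:430],None,fx=3,fy=3))
E
```

```text
(no output)
```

View pics/t5.png

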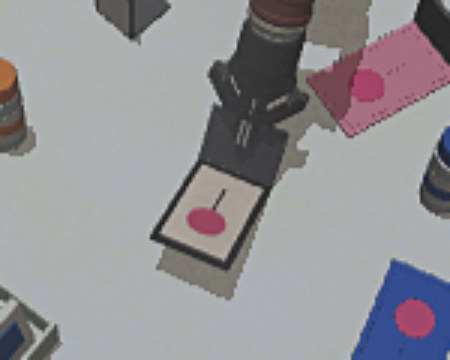

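The panel is rising, with its red dot at (207,222), and the fingers are on the inner side of the foot. I'll continue.

>>> jog_arm(targets=[[[-0.28, 0, -0.12], [0, 0, 0], 0], [[-0.55, 0, -0.24], [0, 0, 0], 0], [[-0.83, 0, -0.36], [0, 0, 0], 0], [[-1.1, 0, -0.48], [0, 0, 0], 0], [[-1.38, 0, -0.6], [0, 0, 0], 0], [[-1.66, 0, -0.72], [0, 0, 0], 0], [[-1.93, 0, -0.84], [0, 0, 0], 0], [[-2.21, 0, -0.96], [0, 0, 0], 0]])

```text
time: 9.15
tool_pos: [0.4943, 0.2543, 0.0608]
tool_rot: [-0.03, 0.963, 0.125, 0.239]
contact_force: [0.5, -0.0, 0.7]
gripper_width: -0.0
grasp_force: 0.0
```

```bash
python3 - <<'E'
from h import *
im2,_,_=cloud("scene")
save("t6",cv2.resize(im2[210:330,280:430],None,fx=3,fy=3))
E
```

```text
(no output)
```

View pics/t6.png

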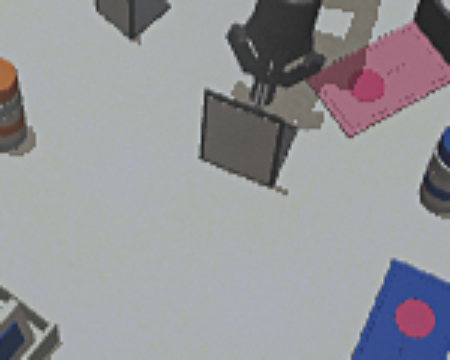

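The tall sign stands, with its back panel at (245,140) facing the camera. I'll retreat toward the robot and up.

>>> jog_arm(targets=[[[-0.5, 0, -0.7], [0, 0, 0], 0], [[-1.0, 0, -1.5], [0, 0, 0], 0], [[-0.2, 0, -3.2], [0, 0, 0], 0], [[0.6, 0, -5], [0, 0, 0], 0], [[1.4, 0, -6.9], [0, 0, 0], 0], [[1.4, 0, -6.9], [0, 0, 0], 0], [[1.4, 0, -6.9], [0, 0, 0], 0], [[1.4, 0, -6.9], [0, 0, 0], 0]])

```text
time: 10.2
tool_pos: [0.4457, 0.2418, 0.2271]
tool_rot: [-0.029, 0.963, 0.125, 0.237]
contact_force: [0.2, 0.8, -0.6]
gripper_width: -0.001
grasp_force: 0.0
```

```bash
python3 - <<'E'
from h import *
im,_,w=cloud("scene"); save("t7",im)
W=w.reshape(-1,3)
for nm,(x,y),H in(("tall",(.567,.272),.18),("short",(.527,-.26),.13),("stand",(.49,.017),.13)):
    G=W[(np.hypot(W[:,0]-x,W[:,1]-y)<.09)&(W[:,2]>H-.025)&(W[:,2]<H+.012)]
    print(nm,len(G),np.round(G.mean(0),3),G[:,2].max(),[np.round(q,3) for q in cv2.minAreaRect(G[:,:2].astype(np.float32))])
print(state()["tool_pos"])
E
```

```text
tall 146 [0.564 0.271 0.173] 0.19068699864459762 [array([0.564, 0.271]), array([0.013, 0.1  ]), np.float64(16.26)]
short 78 [ 0.533 -0.261  0.123] 0.14069520680157985 [array([ 0.533, -0.264]), array([0.084, 0.013]), np.float64(86.389)]
stand 78 [0.489 0.014 0.123] 0.13901889357114744 [array([0.489, 0.013]), array([0.07 , 0.014]), np.float64(85.072)]
[0.44580725 0.24183191 0.22712799]
```

View pics/t7.png

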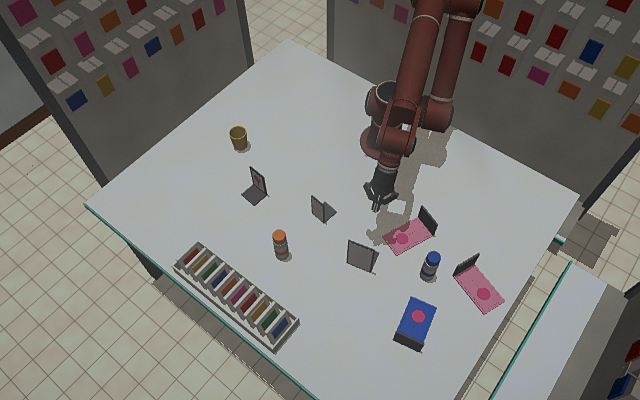

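The tall sign at (362,255) and the short one at (256,187) are both upright where they lay. The standing sign, cans and cup haven't moved, and the arm is clear of everything.

```bash
python3 -c "
from plant import *
print(job_done())"
```

```text
the job is handed in; nothing more can be done
None
```

Both fallen signs now stand upright on their feet where they lay, nothing else was moved, and the job was handed in at about 10 s on the robot's clock.

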